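Seat the shaker's flask platform on its locating pins

ROBOT

A 6-joint arm with a two-finger parallel gripper is mounted at the origin on the work surface. World frame = base frame: x ahead of the robot, y to its left, z up, the work surface at z = 0. Lengths are in m, angles in rad, forces in N, time in s.
With the tool pointing down it reaches from about 0.25 to 0.775 m from the base axis. Payload 4 kg.
Tool frame: the origin (TCP) lies at the very end of the fingers, on their centre line; the grasp point (between the pads) lies hold_point_z behind it (hold_point_z is the distance from the TCP to the grasp point, in m); z points along the fingers, y is the direction in which the jaws open and shut (so a half turn about z gives the same grasp; the last joint's range is limited). The gripper opens to 94 mm and grips with 3 to 60 N. Pads are 16 mm wide; open, the fingers measure 119 mm over their backs; the gripper's body (75 mm by 177 mm) begins 78 mm behind the grasp point.
Start: joints at [1.233, 0.087, 1.371, -0, 1.684, -0.103], TCP at [0.128, 0.535, 0.206] pointing down, gripper open.
Joint ranges: [-3.1, 3.1], [-0.76, 2.03], [0.27, 2.55], [-1.08, 4.22], [0.17, 2.65], [-2.57, 2.57]. Speed limits (rad/s): [2.79, 2.79, 3.14, 3.14, 3.14, 3.14].

INTERFACE

Orientations are given as [roll, pitch, yaw] about the fixed x, y, z axes, in that order (R = Rz(yaw) Ry(pitch) Rx(roll)).
In Python, from bench import * gives the robot as it stands.
- The arm moves only by the tool step_arm, never from a script. Its argument "increments" is text: rows parted by semicolons, each of 6 numbers parted by spaces: the shift along the tool's x, y, z in cm, then the turn, a rotation vector about the tool's x, y, z in rad. A call has 1 to 5 rows; each row shifts and turns the commanded pose from where the row before left it, along the tool's axes as they then stand; what a row does not reach is not made up. A row lasts 1/10 s, in which the tool goes at most 50 mm and 8.59 degrees, less where a joint would pass 70% of its speed; a pose out of reach is approached as far as the arm can. A call is refused whole if a number of a shift passes 5 or a number of a turn 0.15, either way. A call with a gripper value outside its range is refused whole. "claw" is the gripper's target within -1 to 1 (shut at 1, half-way at 0, fully open at -1), set as the call begins (left out, the last holds). The fingers move at their own pace and stop on an object; the grip force is fixed at half the most. Time passes only in rows, so rows that do not move let the fingers close. It gives the time, the measured TCP pose, the force and the opening at its end, in the units of the state.
- get_obs(): the state, without advancing time (a new reading comes with each control period).
- snapshot(name): name is "scene" or "side" or "wrist"; returns the picture (400x640x3 uint8, red, green, blue); there is no depth.
- calibration(name): a dict with "camera_matrix" (3x3 intrinsics, pixels), "eye" and "orientation" of the camera in the world; the wrist camera has in their place "tool_from_camera" (4x4, takes a point from camera to tool coordinates, whose origin is the TCP and whose axes are the flange's). Camera axes: x right, y up, looking along -z (the intrinsics and any distortion apply to the point x, -y, -z); pixel columns grow to the right and rows downward; lengths in m; the calibration is good to about 2 mm. A picture is of the moment at which its call begins: read the wrist's pose just before it. calibration takes no time and is no camera call.
- close_job(): hands the job in, once; it reports no verdict.
The state is a dict: "time": time; "joint_positions": joint angles; "qvel": joint speeds; "joint_torque": joint torques, N m; "tool_pos": TCP position; "ee_rot": TCP orientation; "wrist_force": force on the tool from outside, world axes, zero at the start; "wrist_torque": the same for the moment, N m; "width": finger opening in m.
Only numpy, scipy, OpenCV 4.12 (cv2) and the standard library are available. Lean on these libraries where they do the work, as an engineer would, in place of code of your own. Each camera call takes 0.05 s, during which the arm holds its last target. There are 200 camera calls.

TASK

The blue flask platform lies tilted on the deck of the lab shaker, propped up on the two brass locating pins. Nudge it sideways with the fingertips until both of its holes drop over the pins and it lies flat on the deck; only push it, never lift it off. Leave the glassware, the stopper, the vial and the other things where they stand.

Things in the scene. Friction and masses are not known exactly. Their poses are not given: they have to be found in the camera images.
- shaker: benchtop shaker, fixed, off-white, its level dark grey deck 340 mm (x) by 360 mm (y), 75 mm above the bench. Origin: centre of its underside, on the bench; z up, x away from its control panel (which faces the robot), y left. Yellow corner marks on the deck frame the seated plate, 4 mm clear of it; seated, the plate's origin is straight above this origin, its axes along the shaker's
- pin_left (a point): top of the left brass pin, 10 mm in diameter, round-topped (hemisphere), 10 mm high above the deck; at x 42, y 75 mm in the shaker's frame. Under the plate at the start
- pin_right (a point): top of the right brass pin, the same, at x 42, y -75 mm in the shaker's frame
- plate: loose blue plate, 160 mm (x) by 200 mm (y), 5 mm thick, about 0.5 kg. Upright rims, flush with its edges (x +-80, y +-100 mm), rise to 18 mm above the underside, 150 mm long on the x sides, 110 mm on the y sides. Two steel flask clips 31 mm high stand on it. Origin: centre of its underside, z up. A few newtons slide it; its near edge rests on the deck, its far part on the pins, tilt 0.07 rad
- hole_left (a point): centre, at the underside, of the plate's left hole, 14 mm in diameter, right through; at x 42, y 75 mm in the plate's frame. It belongs over pin_left; at the start the plate is up to 6 degrees turned and lies 15 to 26 mm short of its seat (towards the panel) and up to 30 mm to either side
- hole_right (a point): the same for the right hole, at x 42, y -75 mm in the plate's frame. It belongs over pin_right. A hole that comes within about 2 mm of centre over its pin drops by itself and then holds
- stopper: red-brown rubber stopper, 26 mm foot, 34 mm top, 30 mm high, standing on the near left corner of the shaker's deck; origin: centre of its underside. To be left alone
- vial: small amber vial with red cap, 24 mm across, 45 mm high, standing on the far right corner of the shaker's deck; origin: centre of its underside. To be left alone
- flask: conical glass flask, 82 mm across the foot, 122 mm high, on the bench left of the shaker; origin: centre of its underside. To be left alone
- beaker: green glass beaker, 68 mm across, 85 mm high, on the bench right of the shaker; origin: centre of its underside. To be left alone
- wash_bottle: white wash bottle with red cap, 66 mm across, 170 mm high, on the bench at the left; origin: centre of its underside. To be left alone
- reagent: amber reagent jar with blue cap, 72 mm across, 130 mm high, on the bench at the right; origin: centre of its underside. To be left alone
- wrench: steel wrench lying flat on the bench at the right; origin: centre of its underside. To be left alone

How it is judged:
At the end, for the whole second after the job is handed in: Both hole centres are within 4 mm of their pins' axes seen from above, the underside at both holes is less than 2 mm above the deck and the plate is level within 0.015 rad and at rest; every bystander is within 20 mm of its start (horizontal distance between hole_left and pin_left below 0.004 m and horizontal distance between hole_right and pin_right below 0.004 m and z of each of hole_left, hole_right in the frame of shaker below 0.077 m and angle between plate's own z axis and vertical below 0.015 rad and linear speed of plate below 0.01 m/s and distance of each of stopper, vial, flask, beaker, wash_bottle, reagent, wrench from where it was at the start of the episode below 0.02 m); the robot touches nothing.
It fails at once if the plate is lifted: its centre more than 18 mm above the deck, or it is tilted by more than 0.2 rad (z of plate in the frame of shaker above 0.093 m or angle between plate's own z axis and vertical above 0.2 rad).
It fails at once if a bystander is moved by more than 20 mm or tipped over (distance of any of stopper, vial, flask, beaker, wash_bottle, reagent, wrench from where it was at the start of the episode above 0.02 m or angle between any of stopper, vial, flask, beaker, wash_bottle, reagent's own z axis and vertical above 0.5 rad).
It also fails if it takes over 48 s, if anything falls off the work surface, if the arm or the gripper's body presses on something with over 40 N, if the wrist force passes 120 N, or if a joint passes its speed limit or range.

## Working session

There is one attempt and no reset: what is moved stays moved. The work goes in short steps, Python scripts to look and compute and a tool call to move; the robot and the scene stay as the last step left them, time stands still between calls to the robot, and variables do not carry over. Pictures are saved under pics/ and viewed, about 8 in all and at most 12, crops included, and the job is handed in when it is done.

Besides the shell and the picture viewer there is one more tool, called after "Request:" as name(argument=value, ...) on one line, values as JSON. step_arm: Moves the arm, as the interface text tells. Its arguments: {"type":"object","properties":{"increments":{"type":"string"},"claw":{"type":"number"}},"required":["increments"]}

```bash
mkdir -p pics; python3 - <<'E'
from bench import *
import cv2
o=get_obs();print(o)
for n in("scene","side","wrist"):
    c=calibration(n);print(n,c)
    if n!="wrist": cv2.imwrite(f"pics/{n}0.png",snapshot(n)[:,:,::-1])
E
```

```text
{'time': 0.0, 'joint_positions': array([ 1.23290699e+00,  8.79379441e-02,  1.37222403e+00,  1.34686421e-05,
        1.68358302e+00, -1.03116747e-01]), 'qvel': array([-0.00033971, -0.00111642,  0.00101894, -0.00247377, -0.00029282,
       -0.00098439]), 'joint_torque': array([ 1.20314185e-04, -3.40173519e+01, -3.02434766e+01,  7.19453255e-02,
        3.29994026e-02, -1.72618597e-04]), 'tool_pos': array([0.12777241, 0.53440198, 0.20432883]), 'ee_rot': array([-3.13945312e+00, -2.34864320e-04,  2.90682131e+00]), 'wrist_force': array([ 0.36809002,  0.53267341, -0.0677652 ]), 'wrist_torque': array([-0.01521417,  0.01481462,  0.03798891]), 'width': 0.0940298095165511}
scene {'camera_matrix': array([[470.48134286,   0.        , 317.72086917],
       [  0.        , 470.48134286, 207.72951346],
       [  0.        ,   0.        ,   1.        ]]), 'eye': array([1.16305872, 0.37447337, 1.21992477]), 'orientation': array([0.53219744, 0.0074314 , 2.13298616])}
side {'camera_matrix': array([[385.5359961 ,   0.        , 316.53526282],
       [  0.        , 385.5359961 , 197.36182908],
       [  0.        ,   0.        ,   1.        ]]), 'eye': array([ 0.31278969, -0.79281514,  0.59946051]), 'orientation': array([ 1.0251224 ,  0.01803795, -0.33564934])}
wrist {'camera_matrix': array([[309.07929906,   0.        , 322.9880294 ],
       [  0.        , 309.07929906, 203.32870249],
       [  0.        ,   0.        ,   1.        ]]), 'tool_from_camera': array([[ 1.36411732e-03,  9.70801233e-01,  2.39881439e-01,
         6.92252132e-02],
       [ 9.99998924e-01, -1.19493169e-03, -8.50731487e-04,
        -2.68144632e-04],
       [-5.39249242e-04,  2.39882341e-01, -9.70801819e-01,
        -1.78209427e-01],
       [ 0.00000000e+00,  0.00000000e+00,  0.00000000e+00,
         1.00000000e+00]])}
```

View pics/scene0.png

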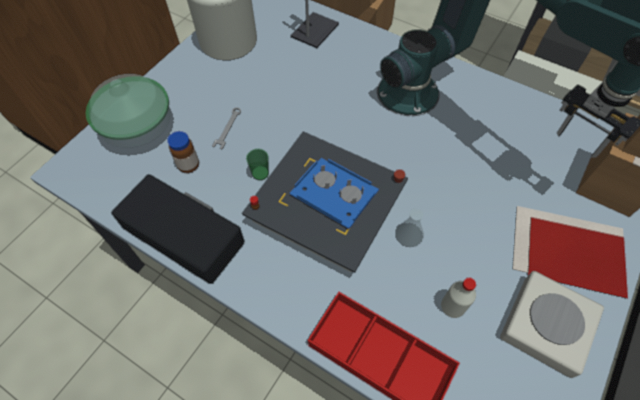

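View pics/side0.png

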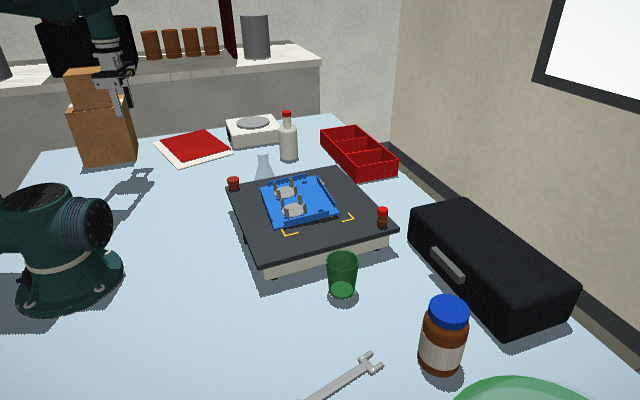

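The scene view shows the shaker deck at about (304,133)-(412,178)-(355,270)-(245,212), with the blue plate near (333,190). The stopper is at (400,175), the vial at (255,202). The side view agrees with this. Next is an enlarged crop.

```bash
cat > h.py <<'E'
from bench import *
import numpy as np, cv2
from scipy.spatial.transform import Rotation as R
def cam(name,obs=None):
    c=calibration(name);K=c["camera_matrix"]
    if name!="wrist": return K,R.from_euler("xyz",c["orientation"]).as_matrix(),np.array(c["eye"])
    T=np.eye(4);T[:3,:3]=R.from_euler("xyz",obs["ee_rot"]).as_matrix();T[:3,3]=obs["tool_pos"]
    T=T@c["tool_from_camera"];return K,T[:3,:3],T[:3,3]
def ray(cm,px,z):
    K,Rm,e=cm;u,v=px
    d=Rm@np.array([(u-K[0,2])/K[0,0],-(v-K[1,2])/K[1,1],-1.]);return e+d*(z-e[2])/d[2]
def proj(cm,P):
    K,Rm,e=cm;p=(np.atleast_2d(P)-e)@Rm;return np.c_[K[0,2]-K[0,0]*p[:,0]/p[:,2],K[1,2]+K[1,1]*p[:,1]/p[:,2]]
E
python3 - <<'E'
from h import *
c=cam("scene")
for p in[(304,133),(412,178),(355,270),(245,212)]: print(ray(c,p,.075).round(3))
im=cv2.imread("pics/scene0.png")[125:275,235:425];cv2.imwrite("pics/c0.png",cv2.resize(im,None,fx=4,fy=4,interpolation=cv2.INTER_CUBIC))
E
```

```text
[ 0.391 -0.172  0.075]
[0.366 0.188 0.075]
[0.706 0.192 0.075]
[ 0.717 -0.158  0.075]
```

View pics/c0.png

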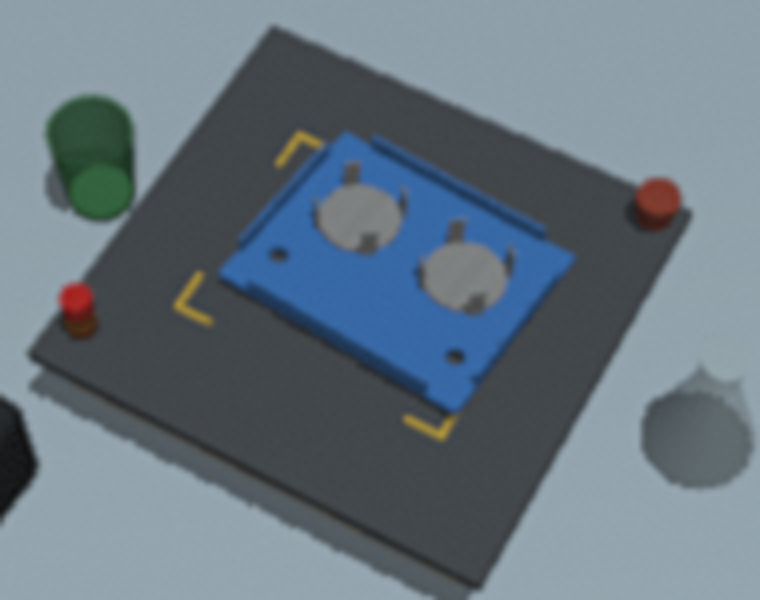

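```bash
cat > fit.py <<'E'
from h import *
from scipy.optimize import least_squares
def fit2d(A,B):  # B = Rz(t)A+p
    f=lambda q:(A@np.array([[np.cos(q[2]),np.sin(q[2])],[-np.sin(q[2]),np.cos(q[2])]])+q[:2]-B).ravel()
    s=least_squares(f,[*(B.mean(0)-A.mean(0)),0]);return s.x,(s.fun.reshape(-1,2)*1000).round(1)
def w2s(S,P):
    c,s=np.cos(S[2]),np.sin(S[2]);return (np.atleast_2d(P)[:,:2]-S[:2])@np.array([[c,-s],[s,c]])
E
python3 - <<'E'
from fit import *
c=cam("scene");g=lambda p,z:ray(c,(234.6+p[0]/4,124.6+p[1]/4),z)[:2]
dk=np.array([g(p,.075) for p in[(272,27),(690,213),(478,587),(32,355)]])
mk=np.array([g(p,.075) for p in[(298,133),(178,303),(445,437)]])
A=np.array([[-.17,-.18],[-.17,.18],[.17,.18],[.17,-.18]])
M=np.array([[-.085,-.105],[.085,-.105],[.085,.105]])
S,r=fit2d(np.r_[A,M],np.r_[dk,mk]);print(S,r)
S2,r=fit2d(M,mk);print(S2,r)
h=np.array([g((278,254),.087),g((455,356),.087)]);print("R,L holes in shaker",w2s(S,h)*1000,np.linalg.norm(h[0]-h[1]))
print("stopper",w2s(S,g((655,225),.075)),"vial",w2s(S,g((82,330),.075)),"flask",w2s(S,g((697,440),0)),"beaker",w2s(S,g((100,195),0)))
E
```

```text
[0.54713094 0.00554629 0.04486484] [[-2.5 -2.1]
 [-3.4  1.9]
 [-1.2  1.5]
 [ 0.7 -5.3]
 [ 3.6  4. ]
 [ 2.   3.1]
 [ 0.8 -3. ]]
[0.54492905 0.0041436  0.04717153] [[ 1.6  2.4]
 [ 0.   1.9]
 [-1.7 -4.2]]
R,L holes in shaker [[ 18.5707195  -62.63448658]
 [ 30.89294994  87.00102927]] 0.15014201599481958
stopper [[-0.14452595  0.16007957]] vial [[ 0.1352207  -0.15532962]] flask [[-0.03927107  0.25338095]] beaker [[-0.0074258  -0.24377632]]
```

Request:
step_arm(increments="-4 -2.3 -1 0 0 0; -4 -2.3 -1 0 0 0; -4 -2.3 -1 0 0 0; -4 -2.3 -1 0 0 0; -4 -2.3 -0.6 0 0 0")

```text
time: 0.6
tool_pos: [0.2967, 0.3752, 0.252]
ee_rot: [3.141, 0.0, 2.907]
wrist_force: [0.5, 1.6, -0.0]
width: 0.0936
```

Request:
step_arm(increments="-4 -2.3 0 0 0 0; -4 -2.3 0 0 0 0; -4 -2.3 0 0 0 0; -4 -2.3 0 0 0 0; -4 -2.3 0 0 0 0", claw=0)

```text
time: 1.1
tool_pos: [0.4644, 0.2166, 0.251]
ee_rot: [-3.142, -0.001, 2.907]
wrist_force: [-0.5, -0.2, -0.4]
width: 0.0569
```

Request:
step_arm(increments="-4 -2.3 0 0 0 0.14; 0 0 0 0 0 0.14; 0 0 0 0 0 0.14; 0 0 0 0 0 0.14; 0 0 0 0 0 0.14")

```text
time: 1.6
tool_pos: [0.4969, 0.1861, 0.2507]
ee_rot: [-3.14, -0.001, 2.2]
wrist_force: [0.3, 1.3, 0.9]
width: 0.0469
```

Request:
step_arm(increments="0 0 0 0 0 0.14; 0 0 0 0 0 0.14; 0 0 0 0 0 0.14; 0 0 0 0 0 0.14; 0 0 0 0 0 0.03")

```text
time: 2.1
tool_pos: [0.4968, 0.1864, 0.2508]
ee_rot: [-3.14, 0.0, 1.614]
wrist_force: [0.1, 0.0, -0.3]
width: 0.0466
```

```bash
python3 - <<'E'
from h import *
o=get_obs();cv2.imwrite("pics/w1.png",snapshot("wrist")[:,:,::-1]);np.save("w1.npy",np.r_[o["tool_pos"],o["ee_rot"]])
im=cv2.imread("pics/w1.png");print(o["tool_pos"],o["ee_rot"])
cv2.imwrite("pics/w1b.png",cv2.resize(im[40:400,120:520],None,fx=1.65,fy=1.65,interpolation=cv2.INTER_CUBIC))
E
```

```text
[0.49677075 0.1864055  0.25080538] [-3.14035621e+00  2.25817761e-04  1.61373323e+00]
```

View pics/w1.png

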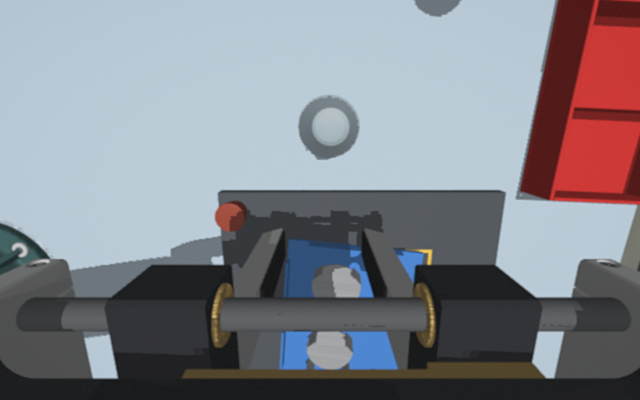

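The wrist view (fingers toward the plate) shows the stopper at (230,215), with the plate behind the gripper. The camera sees the +tool-x side, so I move the TCP to the far (right) side of the plate and look from there.

Request:
step_arm(increments="-4.9 0.5 0 0 0 0; -4.9 0.5 0 0 0 0; -4.9 0.5 0 0 0 0; -4.9 0.5 0 0 0 0; -4.9 1 0 0 0 0")

```text
time: 2.65
tool_pos: [0.5379, -0.0586, 0.2514]
ee_rot: [-3.141, -0.0, 1.618]
wrist_force: [0.6, -0.6, 0.3]
width: 0.047
```

Request:
step_arm(increments="-1 0 0 0 0 0; 0 0 0 0 0 0; 0 0 0 0 0 0")

```text
time: 2.95
tool_pos: [0.5385, -0.0659, 0.2512]
ee_rot: [-3.141, -0.001, 1.618]
wrist_force: [-0.3, 0.2, 0.3]
width: 0.047
```

```bash
python3 - <<'E'
from h import *
o=get_obs();im=snapshot("wrist")[:,:,::-1];cv2.imwrite("pics/w2.png",im);np.save("w2.npy",np.r_[o["tool_pos"],o["ee_rot"]]);print(o["tool_pos"],o["ee_rot"])
cv2.imwrite("pics/w2b.png",cv2.resize(im[0:260,140:500],None,fx=2.2,fy=2.2,interpolation=cv2.INTER_CUBIC))
E
```

```text
[ 0.53849304 -0.06589688  0.25120532] [-3.14102127e+00 -1.16932525e-03  1.61761499e+00]
```

View pics/w2b.png

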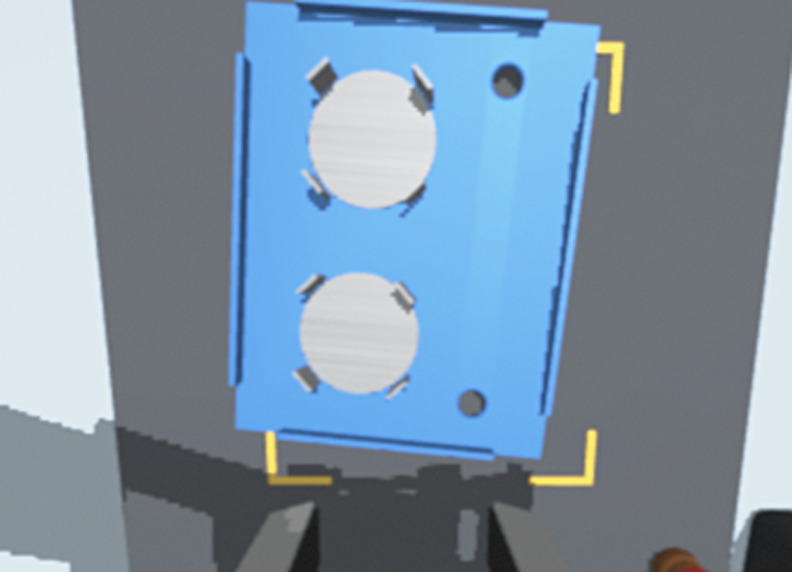

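```bash
python3 - <<'E'
from fit import *
q=np.load("w2.npy");c=cam("wrist",dict(tool_pos=q[:3],ee_rot=q[3:]))
px=lambda p:(139.7+p[0]/2.2,-.3+p[1]/2.2);g=lambda p,z:ray(c,px(p),z)[:2]
for n,pts in(("in",[(278,478),(585,478),(611,52)]),("out",[(269,485),(596,485),(623,43)])):
    B=np.array([g(p,.075) for p in pts]);print(n,np.linalg.norm(B[0]-B[1]),np.linalg.norm(B[1]-B[2]))
    M=np.array([[-1,-1],[1,-1],[1,1]])*([.084,.104] if n=="in" else [.087,.107])
    S,r=fit2d(M,B);print(S,r.tolist())
    h=np.array([g((472,403),.088),g((507,81),.088)]);print("holes RL",w2s(S,h)*1000,np.linalg.norm(h[0]-h[1]))
P=np.array([g((236,429),.080),g((542,458),.091),g((600,25),.091),g((246,2),.080)])
print("plate corners nr fr fl nl",w2s(S,P)*1000)
E
```

```text
in 0.16659399741787292 0.2082558482807853
[0.54974474 0.00373534 0.05365868] [[-0.9, -0.6], [0.5, 0.4], [0.4, 0.1]]
holes RL [[ 20.10890672 -60.51456009]
 [ 33.31621522  88.39089192]] 0.1494900218621185
out 0.17790096188685622 0.21602148379496885
[0.55103317 0.00350657 0.05049601] [[2.1, 0.5], [-1.8, 0.7], [-0.3, -1.2]]
holes RL [[ 19.02494821 -60.15714575]
 [ 31.76125233  88.78933187]] 0.1494900218621185
plate corners nr fr fl nl [[-103.91548029  -75.14089402]
 [  55.34926498  -88.3740345 ]
 [  71.92406208  110.5534376 ]
 [ -87.22869215  123.90711509]]
```

The wrist crop shows hole L at (507,81), hole R at (472,403), and marks FL (623,43), FR (596,485), NR (269,485). The hole spacing measures 149.5 mm against 150 mm, and the mark frame matches its known size. The plate centre needs about +15 mm in x, −17.6 mm in y and +5°. I push from the left first, with both fingers half open.

Request:
step_arm(increments="4.3 0 0 0 0 -0.007; 4.3 0 0 0 0 0; 4.3 0 0 0 0 0; 4.3 0 0 0 0 0; 4.2 0 0 0 0 0")

```text
time: 3.5
tool_pos: [0.5264, 0.1506, 0.252]
ee_rot: [3.141, -0.001, 1.627]
wrist_force: [0.3, 0.1, 0.5]
width: 0.0472
```

Request:
step_arm(increments="0 0 4.5 0 0 0; 0 0 4.5 0 0 0; 0 0 4.5 0 0 0; 0 0 2.4 0 0 0; 0 0 1 0 0 0")

```text
time: 4.0
tool_pos: [0.5246, 0.1485, 0.0791]
ee_rot: [-3.136, 0.0, 1.627]
wrist_force: [0.0, 0.2, 0.6]
width: 0.0467
```

Request:
step_arm(increments="0 0 0 0 0 0; 0 0 0 0 0 0")

```text
time: 4.2
tool_pos: [0.5286, 0.1479, 0.0844]
ee_rot: [3.138, -0.001, 1.625]
wrist_force: [-0.4, 1.5, 0.8]
width: 0.0476
```

Request:
step_arm(increments="-0.6 0 0 0 0 0; -0.6 0 0 0 0 0; -0.4 0 0 0 0 0; -0.4 0 0 0 0 0; -0.4 0 0 0 0 0")

```text
time: 4.7
tool_pos: [0.5289, 0.1236, 0.0833]
ee_rot: [3.141, -0.003, 1.624]
wrist_force: [-1.6, 3.9, 2.1]
width: 0.0469
```

Request:
step_arm(increments="-0.3 0 0 0 0 0; -0.3 0 0 0 0 0; -0.3 0 0 0 0 0; 0 0 0 0 0 0; 0 0 0 0 0 0")

```text
time: 5.2
tool_pos: [0.5299, 0.1135, 0.0825]
ee_rot: [3.141, 0.001, 1.624]
wrist_force: [0.1, 1.5, 1.5]
width: 0.0468
```

```bash
python3 - <<'E'
from fit import *
S=[.5497,.0037,.0535]
o=get_obs();print(o["tool_pos"],w2s(S,o["tool_pos"])*1000,o["wrist_force"])
a=snapshot("scene")[:,:,::-1];cv2.imwrite("pics/s3.png",cv2.resize(a[150:240,275:395],None,fx=5,fy=5,interpolation=cv2.INTER_CUBIC))
E
```

```text
[0.52985261 0.11346375 0.08253304] [[-13.94943148 110.66802581]] [0.10093666 1.48667314 1.5294634 ]
```

View pics/s3.png

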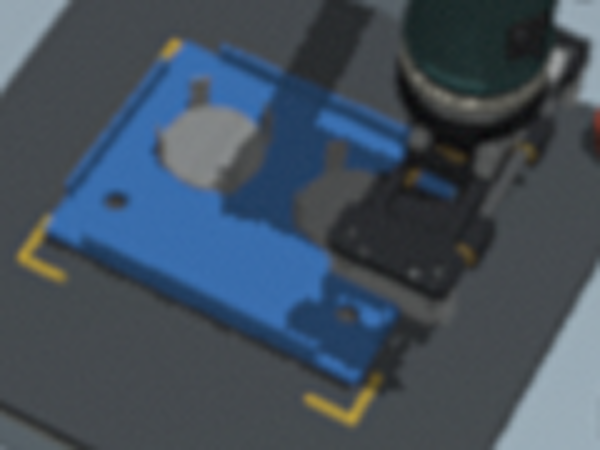

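The plate now looks nearly square in the marks, with holes at crop (116,200) and (347,313). I back off and take the wrist view from the near side.

Request:
step_arm(increments="1 0 0 0 0 0; 0 0 -4.3 0 0 0; 0 0 -4.3 0 0 0; 0 0 -4.3 0 0 0; 0 0 -4 0 0 0")

```text
time: 5.75
tool_pos: [0.5288, 0.1237, 0.2529]
ee_rot: [3.142, 0.002, 1.624]
wrist_force: [1.1, -0.8, 1.1]
width: 0.0473
```

Request:
step_arm(increments="-4 -2.5 0 0 0 0; -4 -2.5 0 0 0 0; -4 -2.6 0 0 0 0; 0 0 0 0 0 0.143; 0 0 0 0 0 0.143", claw=-1)

```text
time: 6.25
tool_pos: [0.4587, -0.0016, 0.2513]
ee_rot: [3.141, 0.002, 1.329]
wrist_force: [-0.3, 0.2, 0.2]
width: 0.0832
```

Request:
step_arm(increments="0 0 0 0 0 0.143; 0 0 0 0 0 0.143; 0 0 0 0 0 0.143; 0 0 0 0 0 0.143; 0 0 0 0 0 0.143")

```text
time: 6.75
tool_pos: [0.4592, -0.0002, 0.2509]
ee_rot: [3.141, 0.002, 0.617]
wrist_force: [0.9, 0.0, 0.1]
width: 0.0939
```

Request:
step_arm(increments="0 0 0 0 0 0.143; 0 0 0 0 0 0.143; 0 0 0 0 0 0.143; 0 0 0 0 0 0.141; 0 0 0 0 0 0")

```text
time: 7.25
tool_pos: [0.4592, -0.0001, 0.251]
ee_rot: [3.141, 0.001, 0.053]
wrist_force: [-0.0, -1.7, -0.3]
width: 0.0938
```

```bash
python3 - <<'E'
from fit import *
S=[.5497,.0037,.0535]
o=get_obs();im=snapshot("wrist")[:,:,::-1];cv2.imwrite("pics/w4.png",im);np.save("w4.npy",np.r_[o["tool_pos"],o["ee_rot"]]);print(o["tool_pos"],o["ee_rot"],w2s(S,o["tool_pos"])*1000)
cv2.imwrite("pics/w4b.png",cv2.resize(im[0:260,140:500],None,fx=2.2,fy=2.2,interpolation=cv2.INTER_CUBIC))
E
```

```text
[ 4.59207683e-01 -1.46136128e-04  2.50952250e-01] [3.14058078e+00 1.13080426e-03 5.29142664e-02] [[-90.56851266   0.99839665]]
```

View pics/w4b.png

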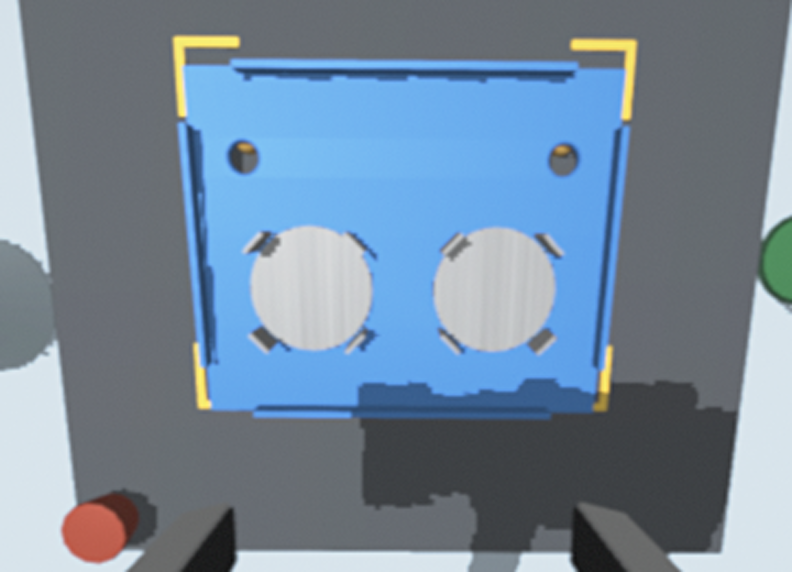

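Wrist view: both holes (L (243,156), R (563,158)) show the brass pins just ahead of them, and the plate is centred and square between the marks. I compute the remaining x distance.

```bash
python3 - <<'E'
from fit import *
q=np.load("w4.npy");c=cam("wrist",dict(tool_pos=q[:3],ee_rot=q[3:]))
px=lambda p:(139.7+p[0]/2.2,-.3+p[1]/2.2);g=lambda p,z:ray(c,px(p),z)[:2]
for pts,d in(([(184,47),(626,49)],(.084,.104)),([(174,38),(636,41)],(.0885,.1085))):
    B=np.array([g(p,.075) for p in pts]);S,r=fit2d(np.array([[d[0],d[1]],[d[0],-d[1]]]),B);print(S,r.tolist())
    print("holes LR",w2s(S,np.array([g((243,156),.088),g((563,158),.088)]))*1000)
    print("near edge L R, stopper",w2s(S,np.array([g((255,412),.093),g((550,414),.093)]))*1000)
E
```

```text
[0.54969267 0.00385636 0.05035667] [[-0.0, 0.5], [0.0, -0.5]]
holes LR [[ 34.487741    75.5177663 ]
 [ 34.21578987 -73.99204429]]
near edge L R, stopper [[-86.12995137  74.71839618]
 [-86.58532882 -73.61939265]]
[0.54875452 0.00396058 0.04860747] [[-0.0, 0.6], [0.0, -0.6]]
holes LR [[ 35.28757014  75.42829302]
 [ 35.27714223 -74.08176454]]
near edge L R, stopper [[-85.32853945  74.41793946]
 [-85.5244435  -73.92041898]]
```

Request:
step_arm(increments="-2.5 0.1 0 0 0 0.003; 0 0 4.5 0 0 0; 0 0 4.5 0 0 0; 0 0 4.5 0 0 0; 0 0 2.4 0 0 0")

```text
time: 7.8
tool_pos: [0.4317, -0.002, 0.0882]
ee_rot: [-3.141, 0.006, 0.053]
wrist_force: [0.5, 0.5, 0.6]
width: 0.0937
```

Request:
step_arm(increments="0 0 1 0 0 0; 0 0 0 0 0 0; 0.7 0 0 0 0 0; 0.5 0 0 0 0 0; 0 0 0 0 0 0")

```text
time: 8.3
tool_pos: [0.4485, -0.0018, 0.0843]
ee_rot: [3.141, -0.004, 0.05]
wrist_force: [0.0, -0.5, -1.3]
width: 0.094
```

Request:
step_arm(increments="0.3 0 0 0 0 0; 0.3 0 0 0 0 0; 0.2 0 0 0 0 0; 0.2 0 0 0 0 0; 0 0 0 0 0 0")

```text
time: 8.8
tool_pos: [0.4574, -0.001, 0.0825]
ee_rot: [-3.141, -0.002, 0.05]
wrist_force: [0.8, 0.2, 0.4]
width: 0.094
```

Request:
step_arm(increments="0.1 0 0 0 0 0; 0.1 0 0 0 0 0; 0.1 0 0 0 0 0; 0 0 0 0 0 0; 0 0 0 0 0 0")

```text
time: 9.3
tool_pos: [0.4589, -0.0011, 0.0823]
ee_rot: [3.141, 0.001, 0.05]
wrist_force: [-3.2, -1.2, 1.6]
width: 0.0939
```

```bash
python3 - <<'E'
from fit import *
o=get_obs();im=snapshot("wrist")[:,:,::-1];a=snapshot("scene")[:,:,::-1];print(o["tool_pos"],o["wrist_force"])
x=cv2.resize(a[150:240,275:395],(600,450),interpolation=cv2.INTER_CUBIC)
y=cv2.resize(im[0:150,:],(600,140),interpolation=cv2.INTER_CUBIC);cv2.imwrite("pics/m5.png",np.vstack([x,y]))
E
```

```text
[ 0.4588546  -0.00113634  0.08232836] [-3.1811166  -1.24007033  1.64221313]
```

View pics/m5.png

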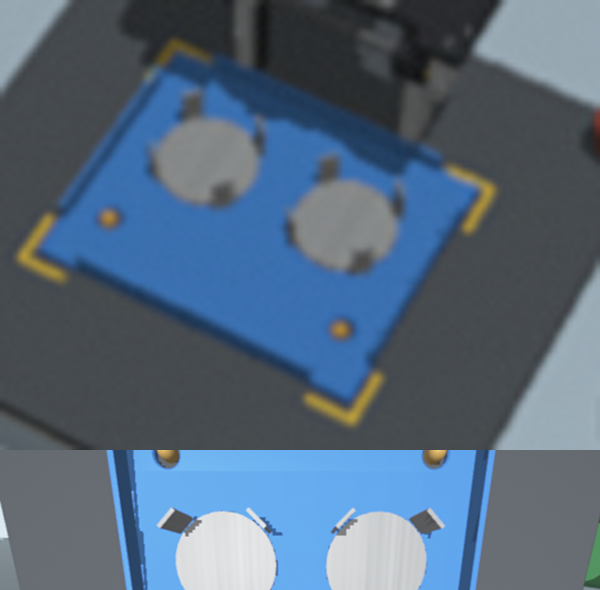

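Brass pins now stand in both holes (scene crop (109,218) and (340,328)), and the plate lies inside all four marks. I back off, rise and check from above.

Request:
step_arm(increments="-0.5 0 0 0 0 0; -1.5 0 0 0 0 0; 0 0 -4.5 0 0 0; 0 0 -4.5 0 0 0; 0 0 -4.5 0 0 0")

```text
time: 9.9
tool_pos: [0.4394, -0.0017, 0.2186]
ee_rot: [-3.141, -0.001, 0.05]
wrist_force: [0.8, -0.7, 0.1]
width: 0.0941
```

Request:
step_arm(increments="2.5 0 -3.3 0 0 0; 0 0 0 0 0 0; 0 0 0 0 0 0; 0 0 0 0 0 0")

```text
time: 10.3
tool_pos: [0.4635, -0.0006, 0.2485]
ee_rot: [-3.141, 0.003, 0.05]
wrist_force: [-0.4, -0.9, -0.3]
width: 0.0942
```

```bash
python3 - <<'E'
from fit import *
o=get_obs();im=snapshot("wrist")[:,:,::-1];np.save("w6.npy",np.r_[o["tool_pos"],o["ee_rot"]]);print(o["tool_pos"],o["wrist_force"],o["time"])
cv2.imwrite("pics/w6b.png",cv2.resize(im[0:260,140:500],None,fx=2.2,fy=2.2,interpolation=cv2.INTER_CUBIC))
s=snapshot("side")[:,:,::-1];cv2.imwrite("pics/s6.png",cv2.resize(s[160:280,215:405],(760,480),interpolation=cv2.INTER_CUBIC))
E
```

```text
[ 0.46348963 -0.00058466  0.24854362] [-0.43346981 -0.93318499 -0.30771042] 10.3
```

View pics/w6b.png

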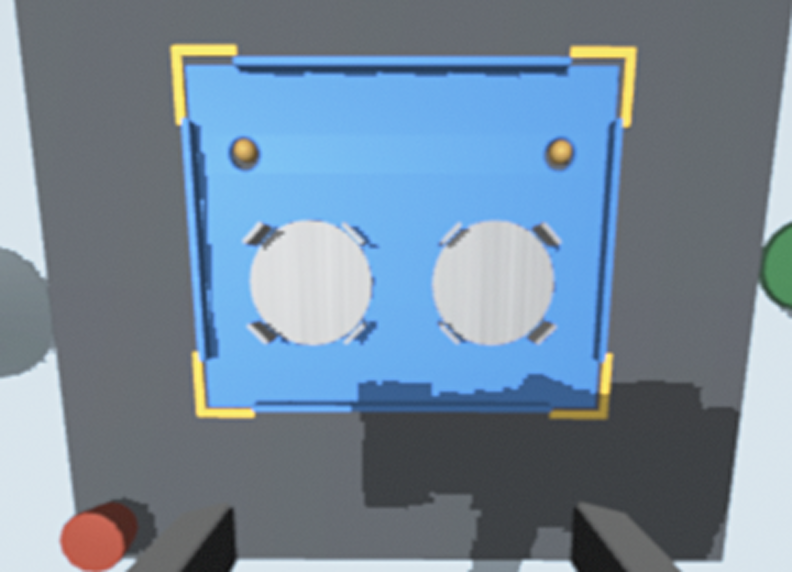

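View pics/s6.png

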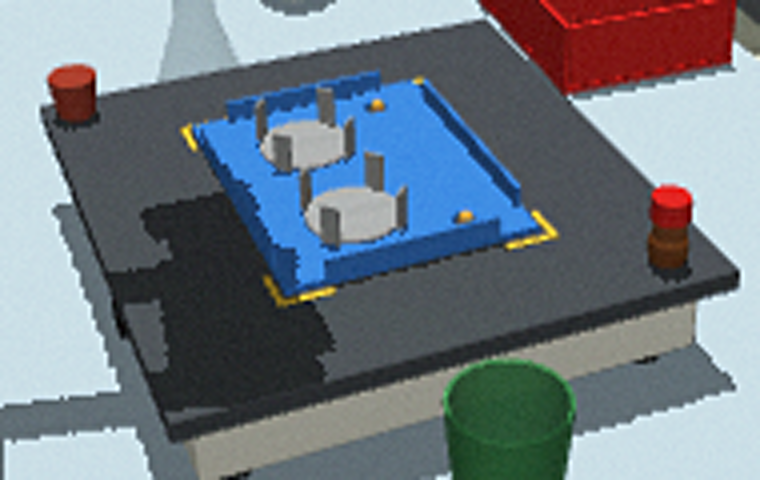

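The top view shows both pins inside their holes, at (244,153) and (560,152), with the plate evenly framed by the marks. The side view shows it flat, with the pins protruding above it and the stopper and vial in place. The gripper touches nothing.

```bash
python3 -c "
from bench import *
close_job()"
```

```text
the job is handed in; nothing more can be done
```

The plate is seated: both holes have dropped over the pins and it looks flat on the deck. I handed the job in shortly after 10.3 s of robot time.

- **What I did:** I pushed the plate from the left with the fingers half open, which centred it sideways and squared it up. I then pushed it about 7 mm from the panel side with the fingers fully open, until both holes dropped.
- **Forces:** contact readings stayed around 4 N, and the plate was only ever pushed.
- **Last checks:** the final wrist and side pictures show both brass pins inside their holes and sticking up through the plate, evenly framed by the yellow marks. I judged this by eye and did not measure final offsets or tilt. The stopper and vial looked undisturbed, and the gripper was clear at about 0.25 m.
- **Disagreements:** the scene and wrist cameras placed the shaker about 3 mm apart, so I worked from the wrist view relative to the marks. I did not re-check the wash bottle, reagent jar or wrench at the end, but no move went near them.

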